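# Start a filter rinse on a one-cup coffee brewer

### The arm

A 7-joint arm with a two-finger parallel gripper is mounted at the origin on the work surface; the furniture and walls round the work are solid. World frame = base frame: x ahead of the robot, y to its left, z up, the work surface at z = 0. Lengths are in mm, angles in rad, forces in N, time in s.
With the tool pointing down it reaches from about 425 to 1025 mm from the base axis. Payload 9.4 kg.
Tool frame: the origin (TCP) lies midway between the tips of the shut fingers; the grasp point (between the pads) lies 19 mm behind it; z points along the fingers, y is the line along which they close (so a half turn about z gives the same grasp; the last joint's range is limited). The gripper opens to 93 mm and grips with 3 to 60 N. Pads are 15 mm wide; open, the fingers measure 128 mm over their backs; the gripper's body (75 mm by 188 mm) begins 65 mm behind the grasp point.
Start: joints at [1.147, 0.599, -0.003, 1.599, 0.002, 0.943, -0.08], TCP at [246.41, -681.84, 218.618] pointing down, gripper open.
Joint ranges: [-2.57, 2.57], [-0.35, 1.97], [-1.29, 1.29], [0.11, 2.56], [-1.05, 4.19], [0.11, 1.86], [-2.63, 2.63]. Speed limits (rad/s): [2.22, 2.22, 3.01, 3.01, 3.14, 3.14, 3.14].

### API

Orientations are given as a unit quaternion [x, y, z, w].
In Python, from plant import manip gives the robot as it stands. Calls block until the motion is done:
- manip.move_to(position, orientation): joint-space move of the TCP to a pose.
- manip.movel(position, rotation=None, vel=150, until_force=None): straight line of the TCP; rotation=None keeps the orientation; vel is the mean speed in mm/s. With until_force (N) it stops when the force on the tool has changed by that much, and returns True; else False.
- manip.move_joints(angles): joint-space move.
- manip.grip(opening, grasp_force=None): finger opening in mm; grasp_force is the grip in N (None keeps the last); returns when the fingers have stopped.
- manip.wait(seconds).
- manip.ik(position, orientation): joint angles nearest the present ones, or None.
- manip.grab_frame(name): name is "side" or "top"; returns a dict with "color" (480x640x3 uint8, blue, green, red), "fx", "fy", "cx", "cy" (pixels), "R" (3x3) and "t" (3): a world point X has camera coordinates R X + t. Camera axes: x right, y down, z forward; pixel columns grow to the right and rows downward; lengths in mm; the calibration is good to about 2 mm. A picture is of the moment at which its call begins. There is no depth.
A pose or a line that the arm cannot do raises manip.Unreachable and nothing moves.
- manip.finish_job(): hands the job in; it is judged then, once.
Readings, each from a call of its own:
- manip.read_time_s(): time.
- manip.read_joint_positions(): joint angles.
- manip.read_qvel(): joint speeds.
- manip.read_joint_torque(): joint torques, N m.
- manip.read_ee_pos(): TCP position.
- manip.read_tcp_rot(): TCP orientation.
- manip.read_force(): force on the tool from outside, world axes, zero at the start.
- manip.read_torque(): the same for the moment, N m.
- manip.read_gripper_width(): finger opening in mm.
- manip.read_gripper_force(): force on a finger pad.
Only numpy, scipy, OpenCV 4.12 (cv2) and the standard library are available. Lean on these libraries where they do the work, as an engineer would, in place of code of your own. Each camera call takes 0.05 s, during which the arm holds its last target. There are 200 camera calls.

### The job

Start the rinse of the fresh paper filter in the coffee brewer, by pushing gently with the fingers only, gripping nothing: swing the steel water arm round until its outlet is over the middle of the filter basket, push the drip-stop lever under the basket all the way open (round to its stop, away from the tower), and only when both are done press the raised front half of the rocker switch on top of the tower down, to switch it on. Leave the mug standing under the basket, do not lift or shift it or the other things on the worktop, and take the hand away at the end.

Things in the scene. Friction and masses are not known exactly. Their poses are not given: they have to be found in the camera images.
- brewer: one-cup coffee brewer, fixed. Origin: on the worktop under its grey foot (134x276 mm); x to its back, y to its left (tower side), z up. Metal tower at y +25 to +131, x -71 to +55 mm, flat top 200 mm high (flap 203). Black filter basket: axis at x 0, y -68 mm, rim 116 mm across and 209 mm high, 68 mm across at 134 mm. Nothing on it is higher than 248 mm; all is open from above
- basket_centre (a point): the middle of the filter basket's mouth, level with its rim (209 mm high)
- water_arm (a joint): angle of the water arm about its upright pivot, rad: 0 = outlet exactly over the middle of the basket (arm along the brewer's -y), growing as it swings to the front (-x), pi/2 = straight to the front. Stops at -0.9 and 1.6. Friction (about 1.5 N at tube_mid), stays where left; starts at 0.75 to 1.4
- tube_pivot (a point): point on the water arm's pivot axis, at the height of the tube's centre line (241 mm). The pivot is a black cap 24 mm across
- tube_mid (a point): point on the centre line of the arm's level steel tube (12 mm diameter), 80 mm from the pivot, 241 mm high: a good place to push sideways; below the tube there is at least 26 mm of free air over the basket rim and the tower top
- outlet (a point): middle of the underside of the round shower head (36 mm across, 216 mm high) at the end of the water arm, 120 mm from the pivot
- drip_lever (a joint): angle of the drip-stop lever about the basket's axis, rad: 0 = closed (points to the brewer's front, 25 degrees toward -y), growing counter-clockwise from above, away from the tower; 1.10 = fully open, at its stop (points about along -y). Friction (about 1.7 N at the tab), stays where left; starts at 0 to 0.2
- lever_pivot (a point): point on the drip-stop lever's axis (the basket's axis), level with lever_tab
- lever_tab (a point): middle of the lever's upright finger tab, 88 mm from the axis, 156 mm high. The tab is a black plate 74 to 102 mm from the axis, 8 mm thick (the way it is pushed), top edge 167 mm high; the basket's rim above reaches 58 mm from the axis
- switch (a joint): rocker switch, rad: 0 = off (front half raised), 0.30 = on (front half level). Hinged across the brewer's y; takes 2 to 4 N at its front end and stays where it is left. Starts at 0 (off)
- switch_on (a point): middle of the face of the switch's front half, where it is pressed down; 15 mm in front of its hinge line, about 214 mm high when off, 210 when on. The half is 26 mm wide (y) by 23 mm long (x); hinge line 36 mm in front of and 104 mm left of the brewer's origin, steel frame around it 203 mm high
- mug: plain off-white stoneware mug, 93 mm high, about 85 mm across, with a handle; stands empty on the round steel stand (23 mm high) under the basket, its rim 116 mm high. Origin: centre of its underside. Must stay
- kettle: steel kettle, 206x243x235 mm, to the left in front. Origin: centre of its underside. Leave alone
- coffee_jar: coffee jar with black lid, 79 mm across, 154 mm high, back left corner. Leave alone
- sugar_crock: blue canister with wooden lid, 122 mm across, 130 mm high, back left. Leave alone
- tea_box: black tea carton 68x136x69 mm, back right. Leave alone
- milk_jug: small orange jug 67x103x85 mm, front right. Leave alone
- spotted_mug: white mug with dots, 82x114x91 mm, right. Leave alone
- teaspoon: steel teaspoon 130 mm long, lying in front. Leave alone

How it is judged (in metres and radians):
On the way, in this order (a step that is already met when the one before it is completed fails the run):
1. the outlet is over the middle of the basket and the drip-stop is fully open, the switch still off (horizontal distance between outlet and basket_centre below 0.015 m and value of joint drip_lever above 0.95 rad and value of joint switch below 0.1 rad), for 0.2 s.
2. the switch is pressed on (value of joint switch above 0.2 rad), for 0.1 s.
At the end, for the whole second after the job is handed in: The outlet is within 15 mm (seen from above) of the middle of the basket, the drip-stop lever within 0.15 rad of its open stop, the switch on (front half down by two thirds of its travel or more), the mug upright and at rest under the basket, within 25 mm of its axis (horizontal distance between outlet and basket_centre below 0.015 m and value of joint drip_lever above 0.95 rad and value of joint switch above 0.2 rad and horizontal distance between mug and basket_centre below 0.025 m and angle between mug's own z axis and vertical below 0.1 rad and linear speed of mug below 0.02 m/s); the robot touches nothing.
It fails at once if the switch is pressed on before the outlet is over the basket and the drip-stop is open (value of joint switch above 0.15 rad and (horizontal distance between outlet and basket_centre above 0.018 m or value of joint drip_lever below 0.9 rad)).
It fails at once if the mug under the basket is shifted by more than 15 mm, lifted or tipped (distance of mug from where it was at the start of the episode above 0.015 m or angle between mug's own z axis and vertical above 0.25 rad).
It fails at once if something else on the worktop is shifted by more than 20 mm or lifted (distance of any of kettle, coffee_jar, sugar_crock, tea_box, milk_jug, spotted_mug, teaspoon from where it was at the start of the episode above 0.02 m).
It fails at once if the fingers push or squeeze the brewer with over 40 N (contact force between the fingers and brewer above 40 N).
It fails at once if the hand or arm behind the fingers presses on the brewer with over 10 N (contact force between the arm and brewer above 10 N).
It also fails if it takes over 64 s, if anything falls off the work surface, if the arm or the gripper's body presses on something with over 40 N, if the wrist force passes 120 N, or if a joint passes its speed limit or range.

## Working session

There is one attempt and no reset: what is moved stays moved. The work goes in short steps, each a Python script; the robot and the scene stay as the last script left them, time stands still between calls to the robot, and variables do not carry over. Pictures are saved under pics/ and viewed, at most 10 in all, crops included, and the job is handed in when it is done.

```bash
mkdir -p pics; ls; python3 - <<'E'
from plant import manip
import cv2,numpy as np
for n in("top","side"):
    f=manip.grab_frame(n);cv2.imwrite(f"pics/{n}0.png",f["color"]);print(n,f["fx"],f["fy"],f["cx"],f["cy"],f["R"],f["t"],-np.array(f["R"]).T@f["t"])
print(manip.read_time_s(),manip.read_tcp_rot(),manip.read_gripper_width())
E
```

```text
pics
top 501.3111365737615 501.3111365737615 317.53091506729436 245.30785338697288 [[ 0.02099489 -0.99975562  0.00692212]
 [-0.99807488 -0.02136273 -0.05822507]
 [ 0.05835872 -0.00568637 -0.99827948]] [  44.66563414  461.01097625 1391.4027621 ] [ 377.98524922   62.41520121 1415.54204441]
side 437.16846980220413 437.16846980220413 325.90625912497086 232.2667457027579 [[ 0.99112531 -0.13208154 -0.01500274]
 [-0.06892835 -0.41413921 -0.90759991]
 [ 0.11366397  0.90057936 -0.41956802]] [-423.09372488  200.68066998  872.308213  ] [ 334.02147074 -758.35590963  541.78281739]
0.1 [ 9.84995823e-01  1.72576869e-01 -1.66855873e-04 -6.51476566e-04] 92.75083703844409
```

View pics/top0.png

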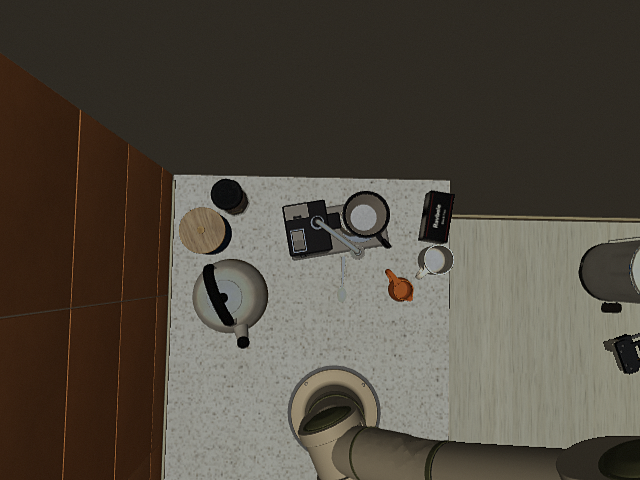

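View pics/side0.png

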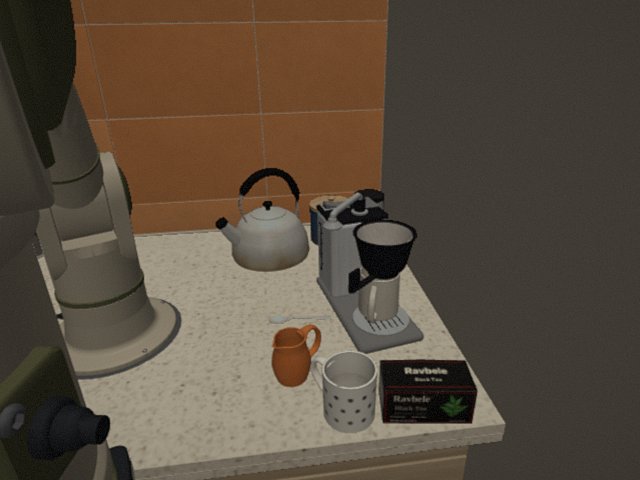

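The top view shows the basket at about (366,215), the pivot cap at (317,222), the outlet at (357,253), the lever tab at (387,243) and the switch at (298,238). I'll zoom in on a crop.

```bash
python3 - <<'E'
import cv2
a=cv2.imread("pics/top0.png")[180:275,270:410]
cv2.imwrite("pics/c1.png",cv2.resize(a,None,fx=5.7,fy=5.7,interpolation=cv2.INTER_CUBIC))
E
```

```text
(no output)
```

View pics/c1.png

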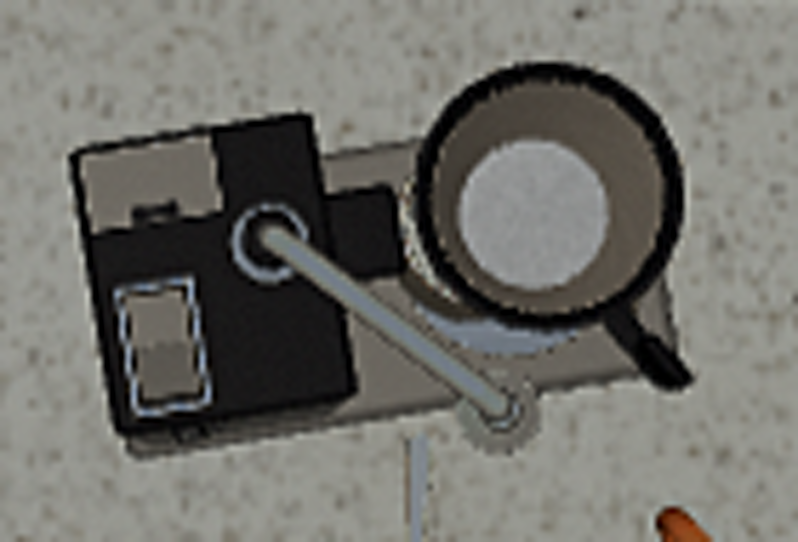

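```bash
cat > h.py <<'E'
import numpy as np
T=dict(K=(501.311,501.311,317.531,245.308),R=np.array([[0.02099489,-0.99975562,0.00692212],[-0.99807488,-0.02136273,-0.05822507],[0.05835872,-0.00568637,-0.99827948]]),t=np.array([44.66563414,461.01097625,1391.4027621]))
S=dict(K=(437.168,437.168,325.906,232.267),R=np.array([[0.99112531,-0.13208154,-0.01500274],[-0.06892835,-0.41413921,-0.90759991],[0.11366397,0.90057936,-0.41956802]]),t=np.array([-423.09372488,200.68066998,872.308213]))
def ray(c,u,v,z):
    fx,fy,cx,cy=c["K"];d=c["R"].T@np.array([(u-cx)/fx,(v-cy)/fy,1]);o=-c["R"].T@c["t"]
    return (o+d*(z-o[2])/d[2])[:2]
def proj(c,X):
    p=c["R"]@np.asarray(X,float)+c["t"];return np.array([c["K"][0]*p[0]/p[2]+c["K"][2],c["K"][1]*p[1]/p[2]+c["K"][3]])
E
python3 - <<'E'
from h import *
import cv2
cr=lambda u,v:((u+.5)/5.7-.5+270,(v+.5)/5.7-.5+180)
obs=[((72,152),200,(55,131)),((308,115),200,(55,25)),((354,392),200,(-71,25)),((120,432),200,(-71,131)),((549,197),209,(0,-68)),((549,197),209,(0,-68))]
# rim by ellipse fit of dark ring
im=cv2.imread("pics/top0.png")
W=np.array([ray(T,*cr(*o[0]),o[1]) for o in obs]);B=np.array([o[2] for o in obs],float)
w=W[:,0]+1j*W[:,1];b=B[:,0]+1j*B[:,1]
a=np.sum((w-w.mean())*np.conj(b-b.mean()));yaw=np.angle(a);o=w.mean()-np.exp(1j*yaw)*b.mean()
print("yaw",yaw,"origin",o,"scale",abs(a)/np.sum(abs(b-b.mean())**2))
print("res",np.round(w-o-np.exp(1j*yaw)*b,1))
piv=ray(T,*cr(270,238),241);head=ray(T,*cr(502,410),232);print("pivot",piv,"head",head,np.linalg.norm(head-piv))
P=lambda x,y:o+np.exp(1j*yaw)*(x+1j*y)
print("piv model",P(0,52)); d=(head-piv)@[1,1j]*np.exp(-1j*yaw);print("arm angle",np.angle(d*np.exp(1j*np.pi/2))*-1)
for n,(x,y,z) in dict(rim=(0,-68,209),piv=(0,52,248),sw=(-51,104,214),fl=(-71,131,200),fr=(-71,25,200)).items():
    p=P(x,y);print(n,p,"side px",proj(S,[p.real,p.imag,z]))
E
```

```text
yaw 0.18485251641463038 origin (514.3098344511998+6.769331530572018j) scale 0.9797038932474526
res [-1.7-2.1j -3. +1.5j  2.4+2.7j  2.8-2.3j -0.2+0.1j -0.2+0.1j]
pivot [503.10687275  58.26372126] head [434.50013504 -39.4985318 ] 119.43342321862984
piv model (504.75215309378933+57.883426720355125j)
arm angle 0.796766244609041
rim (526.8083408416596-60.07217756375974j) side px [383.33877416 232.02280874]
piv (504.75215309378933+57.883426720355125j) side px [358.68423184 190.84520888]
sw (445.06333991563+99.62364211729334j) side px [326.68802124 201.24677983]
fl (420.4414302916734+122.48762178990746j) side px [314.099157   204.30164691]
fr (439.9243961356255+18.293504672272675j) side px [329.74633565 222.68437049]
```

```bash
python3 - <<'E'
import cv2
a=cv2.imread("pics/side0.png")[170:350,300:440]
cv2.imwrite("pics/c2.png",cv2.resize(a,None,fx=3.3,fy=3.3,interpolation=cv2.INTER_CUBIC))
E
```

```text
(no output)
```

View pics/c2.png

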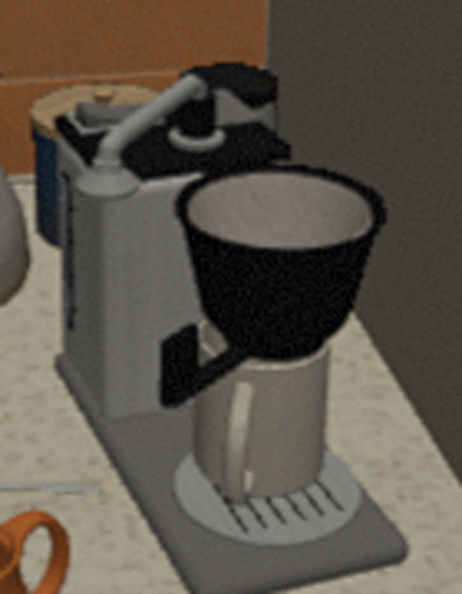

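Side view agrees with the top-view pose: rim centre at (385,233) against a predicted (383,232). Next I swing the water arm.

```bash
cat >> h.py <<'E'
from plant import manip
YAW=0.185; O=np.array([514.8,6.8])
def P(x,y): c,s=np.cos(YAW),np.sin(YAW); return O+[c*x-s*y,s*x+c*y]
def u(a): return np.array([np.cos(a),np.sin(a)])
def quat(phi):  # pointing down, tool y along +-phi, the half turn nearest the present pose
    q=manip.read_tcp_rot(); c=[np.array([np.cos(p/2),np.sin(p/2),0,0]) for p in (phi+np.pi/2,phi-np.pi/2)]
    return list(max(c,key=lambda k:abs(np.dot(k,q))))
def log(*m): print(*m,np.round(manip.read_time_s(),2),np.round(manip.read_ee_pos(),1),"F",np.round(manip.read_force(),1))
def push(piv,r,off,ths,z,vel=50,stop=8):
    """push ccw about piv; ths: angle (world) of the pushed link's centre line; finger centre off mm behind it"""
    for th in ths:
        t=th+np.pi/2; p=piv+r*u(th)-off*u(t)
        if manip.movel([*p,z],quat(t),vel=vel,until_force=stop): log("stopped, want",np.round(np.degrees(th-YAW),1)); return True
        log(round(np.degrees(th-YAW),1))
    return False
E
python3 - <<'E'
from h import *
piv=P(0,52)
manip.grip(0)
p=manip.read_ee_pos(); manip.movel([p[0],p[1],400],vel=250)
th=YAW-np.pi/2-0.8; t=th+np.pi/2; s=piv+80*u(th)-42*u(t)
for k in range(1):
    q=quat(t); print(manip.ik([*s,340],q))
    manip.move_to([*s,340],q)
log("above"); 
import cv2; 
for n in("top","side"): cv2.imwrite(f"pics/{n}1.png",manip.grab_frame(n)["color"])
a=cv2.imread("pics/top1.png")[130:300,230:430];b=cv2.imread("pics/side1.png")[100:300,250:450]
cv2.imwrite("pics/m1.png",np.hstack([cv2.resize(a,(400,340)),cv2.resize(b,(400,340))]))
E
```

```text
[ 0.41357443  0.12940646 -0.65059553  2.05332247  0.0938025   0.98711539
 -0.89977933]
above 4.98 [425.2  16.1 340. ] F [0.4 0.1 0.3]
```

View pics/m1.png

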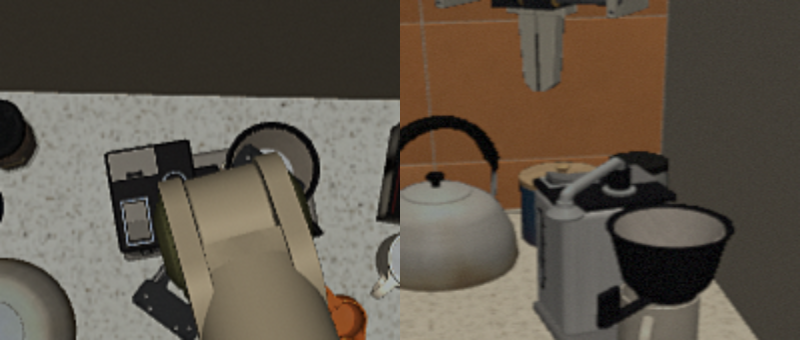

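The fingers are shut and hang clear in front of the tube; their tips are slightly tapered. I'll descend and push.

```bash
python3 - <<'E'
from h import *
import cv2
piv=P(0,52); p=manip.read_ee_pos()
if manip.movel([p[0],p[1],224],vel=120,until_force=6): log("hit"); raise SystemExit
log("down")
r=push(piv,80,23.5,[YAW-np.pi/2-a for a in (0.6,0.4,0.2,0.03)],224,vel=60,stop=10)
p=manip.read_ee_pos(); t=YAW
manip.movel([*(p[:2]-40*u(t)),224],vel=120); p=manip.read_ee_pos(); manip.movel([p[0],p[1],340],vel=200)
p=P(-190,20); manip.movel([*p,340],vel=250); log("away")
for n in("top","side"): cv2.imwrite(f"pics/{n}2.png",manip.grab_frame(n)["color"])
a=cv2.imread("pics/top2.png")[170:280,270:410];b=cv2.imread("pics/side2.png")[150:310,280:440]
cv2.imwrite("pics/m2.png",np.hstack([cv2.resize(a,(400,314),interpolation=2),cv2.resize(b,(314,314),interpolation=2)]))
E
```

```text
down 6.2 [425.4  16.4 224.5] F [ 0.6 -0.6  0.1]
-124.4 6.92 [451.4  -5.8 224.2] F [-0.3  0.3 -0.2]
-112.9 7.35 [465.  -15.1 224. ] F [-0.8  0.6 -0.4]
-101.5 7.78 [480.2 -21.5 224. ] F [-0.1  0.2 -0. ]
-91.7 8.16 [494.  -24.5 224. ] F [ 0.3  0.1 -0.2]
away 10.06 [325.3  -8.9 340. ] F [-0.2  0.4 -0. ]
```

View pics/m2.png

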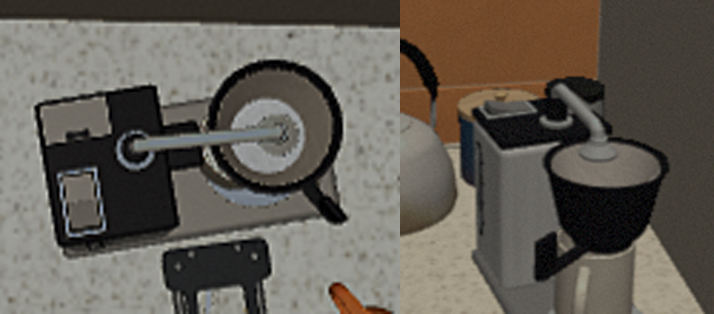

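The outlet is now near the basket centre: head at about px (368,216), rim centre (366,214). I'll quantify that and measure the lever tab.

```bash
python3 - <<'E'
from h import *
m=lambda x,y:((x+.5)/2.857-.5+270,(y+.5)/2.857-.5+170)
h=ray(T,*m(281,132),232);c=ray(T,*m(275,125.5),209);pv=ray(T,*m(134,148),241)
print("head",h,"basket",c,"model basket",P(0,-68),"head-basket",h-c,"pivot",pv,"|h-pv|",np.linalg.norm(h-pv))
d=h-pv;print("arm angle",-(np.arctan2(d[1],d[0])-YAW+np.pi/2))
tab=ray(T,*m(336,210),167);dd=tab-P(0,-68);print("tab",tab,np.linalg.norm(dd),"lever",np.radians(np.degrees(np.arctan2(dd[1],dd[0])-YAW)%360-205))
E
```

```text
head [519.73451176 -62.75447982] basket [527.91511324 -60.01532845] model basket [527.30836428 -60.03966504] head-basket [-8.18060148 -2.73915138] pivot [502.76725462  59.14824245] |h-pv| 123.07786768289799
arm angle 0.0467016561825242
tab [ 460.02913396 -118.77564046] 89.31074762614055 lever 0.09637400370904452
```

```bash
python3 - <<'E'
from h import *
import cv2
piv=P(0,52)
manip.movel([*(piv+80*u(YAW-np.pi/2)-60*u(YAW)),300],quat(YAW),vel=250)
manip.movel([*(piv+80*u(YAW-np.pi/2)-60*u(YAW)),224],vel=150)
push(piv,80,23.5,[YAW-np.pi/2-a for a in (0.05,-0.03)],224,vel=50,stop=10)
p=manip.read_ee_pos(); manip.movel([*(p[:2]-45*u(YAW)),224],vel=120); p=manip.read_ee_pos(); manip.movel([p[0],p[1],300],vel=200)
log("arm done")
ax=P(0,-68); th=YAW+np.radians(205)+0.1; t=th+np.pi/2; s=ax+90*u(th)-45*u(t)
manip.movel([*s,300],quat(t),vel=200); log("above lever")
for n in("top","side"): cv2.imwrite(f"pics/{n}3.png",manip.grab_frame(n)["color"])
if manip.movel([*s,150],vel=100,until_force=6): log("hit"); raise SystemExit
log("down")
L=lambda v:YAW+np.radians(205)+v
if push(ax,90,21.5,[L(v) for v in (.1,.3,.5,.7,.9)],150,vel=60,stop=14): raise SystemExit
push(ax,90,21.5,[L(v) for v in (1.05,1.15,1.22)],150,vel=30,stop=9)
for n in("top","side"): cv2.imwrite(f"pics/{n}4.png",manip.grab_frame(n)["color"])
a=cv2.imread("pics/top4.png")[170:280,270:410];b=cv2.imread("pics/side4.png")[150:310,280:440]
cv2.imwrite("pics/m4.png",np.hstack([cv2.resize(a,(400,314),interpolation=2),cv2.resize(b,(314,314),interpolation=2)]))
E
```

```text
-92.9 12.34 [492.4 -24.4 223.8] F [ 0.6 -0.3  0.3]
-88.3 12.62 [499.2 -25.3 223.9] F [-0.1 -0.9 -0.9]
arm done 13.68 [455.7 -34.  299.7] F [ 0.1  0.5 -0.2]
above lever 14.9 [429.9 -85.4 299.6] F [-0.   0.7  0.7]
down 16.65 [430.3 -85.7 150.4] F [-0.   1.2 -0.3]
210.7 17.19 [ 445.5 -103.5  149.9] F [-0.9 -0.  -0.4]
222.2 17.65 [ 455.4 -118.5  149.9] F [-0.4 -0.3  0.7]
233.6 18.11 [ 468.6 -131.5  149.9] F [ 0.4 -0.2 -1.2]
245.1 18.57 [ 484.  -141.6  149.9] F [-0.4 -0.9 -0.5]
256.6 19.02 [ 501.  -148.6  149.9] F [-0.7  0.  -0.7]
265.2 19.63 [ 514.9 -151.7  150. ] F [-0.  -0.1 -0.1]
270.9 20.09 [ 523.5 -152.7  149.9] F [-1.7 -0.1  1.1]
stopped, want 274.9 20.3 [ 523.2 -153.5  149. ] F [-2.2 -0.6  1.4]
```

View pics/m4.png

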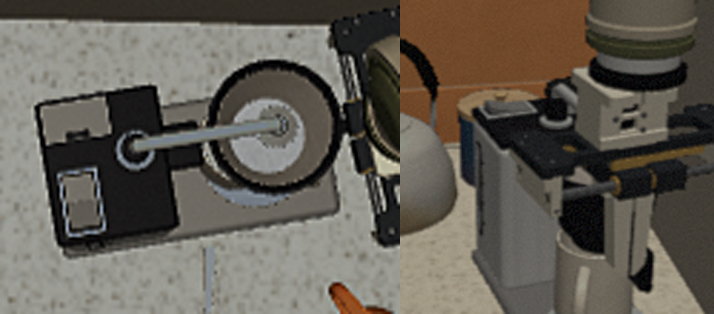

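The lever push ended at the stop and the head sits over the basket. I'll back off and check.

```bash
python3 - <<'E'
from h import *
import cv2
p=manip.read_ee_pos(); t=YAW
manip.movel([*(p[:2]-40*u(t)),150],vel=100); p=manip.read_ee_pos(); manip.movel([p[0],p[1],310],vel=200)
manip.movel([*P(-170,104),310],quat(YAW+np.pi/2),vel=250); log("away")
for n in("top","side"): cv2.imwrite(f"pics/{n}5.png",manip.grab_frame(n)["color"])
a=cv2.imread("pics/top5.png")[170:280,270:410];b=cv2.imread("pics/side5.png")[150:310,280:440]
cv2.imwrite("pics/m5.png",np.hstack([cv2.resize(a,(400,314),interpolation=2),cv2.resize(b,(314,314),interpolation=2)]))
for v in (.95,1.1): # expected tab pixels
    X=P(0,-68)+88*u(YAW+np.radians(205)+v); print(v,((proj(T,[*X,167])-[270,170])*2.857).round(),((proj(S,[*X,156])-[280,150])*314/160+[400,0]).round())
E
```

```text
away 23.58 [328.7  77.4 309.9] F [ 0.1  0.2 -0.2]
0.95 [369. 133.] [627. 260.]
1.1 [368. 118.] [641. 258.]
```

View pics/m5.png

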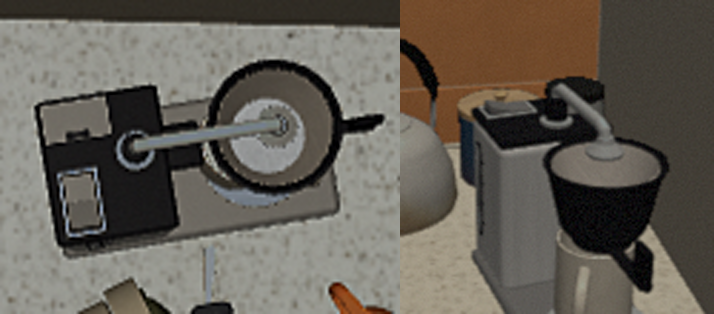

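The lever tab is at (370,122) in the montage, where 1.1 rad predicts (368,118), so it is at its stop. The head at (279,125) is over the rim centre (275,125). Now I press the switch.

```bash
python3 - <<'E'
from h import *
import cv2
m=ray(T,(174.5)/5.7-.5+270,(375.5)/5.7-.5+180,212); s=P(-52,104); print("seen",m,"model",s)
s=(s+m)/2
manip.movel([*s,270],vel=200); log("above")
manip.movel([*s,222],vel=100)
print(manip.movel([*s,206.5],vel=15,until_force=10)); log("pressed")
manip.wait(0.3); log("held")
manip.movel([*s,310],vel=100); manip.movel([*P(-190,104),320],vel=250); log("away")
for n in("top","side"): cv2.imwrite(f"pics/{n}6.png",manip.grab_frame(n)["color"])
b0=cv2.imread("pics/side5.png")[180:240,310:390];b=cv2.imread("pics/side6.png")[180:240,310:390]
a0=cv2.imread("pics/top5.png")[190:280,270:410];a=cv2.imread("pics/top6.png")[190:280,270:410]
f=lambda i,s:cv2.resize(i,s,interpolation=2)
cv2.imwrite("pics/m6.png",np.vstack([np.hstack([f(b0,(400,300)),f(b,(400,300))]),np.hstack([f(a0,(400,257)),f(a,(400,257))])]))
E
```

```text
seen [447.28072776  97.42364353] model [444.55687548  99.46015032]
above 24.45 [444.8  98.4 270.1] F [-0.2  0.2 -0.5]
False
pressed 26.27 [446.4  98.6 206.6] F [ 0.1  0.8 -0. ]
held 26.57 [446.   98.5 206.5] F [0.7 0.2 0.3]
away 28.6 [309.3  73.9 320.1] F [-0.1 -0.   1.1]
```

View pics/m6.png

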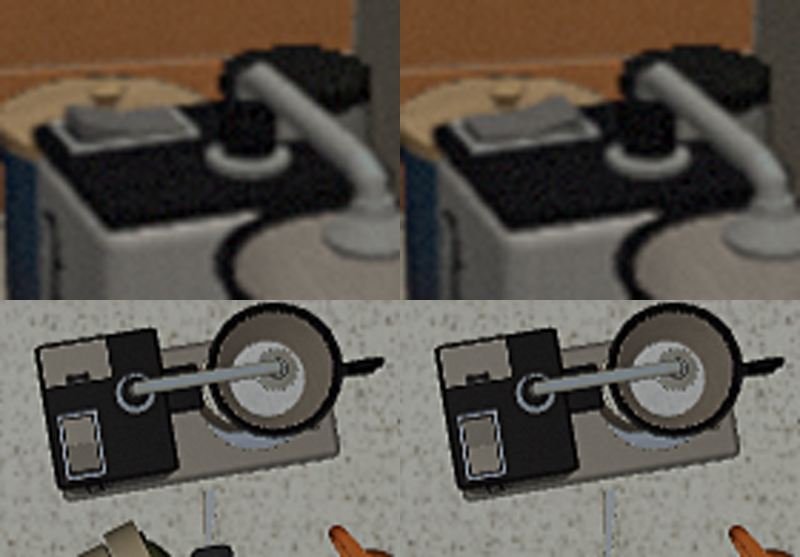

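The rocker has flipped: front half down, back half raised. No firm stop was felt, so I'll press once more, force-limited, to be sure, and then hand in.

```bash
python3 - <<'E'
from h import *
import cv2
s=P(-54,103)
manip.movel([*s,320],vel=250); manip.movel([*s,215],vel=150)
print(manip.movel([*s,203.5],vel=12,until_force=8)); log("pressed")
manip.movel([*s,310],vel=100); manip.movel([*P(-190,104),320],vel=250); log("away")
a=manip.grab_frame("side")["color"][180:240,310:390]; cv2.imwrite("pics/side7.png",a)
print("change",np.abs(a.astype(int)-cv2.imread("pics/side6.png")[180:240,310:390]).mean())
cv2.imwrite("pics/m7.png",cv2.resize(a,(400,300),interpolation=2))
E
```

```text
True
pressed 31.12 [442.6  98.  205.2] F [-1.2 -0.8  6.7]
away 33.14 [309.4  73.9 320.1] F [-0.2 -0.3  1.4]
change 2.8249305555555555
```

View pics/m7.png

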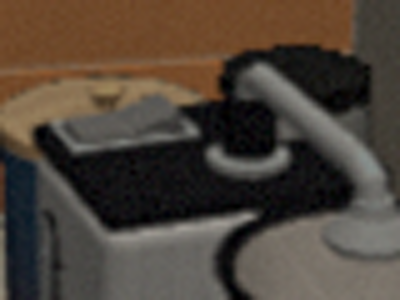

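The second press reached a firm stop at 205 mm, and the picture shows the front half fully down with the back half raised. The outlet is still over the basket.

```bash
python3 -c "
from plant import manip
print(manip.finish_job(),manip.read_time_s())"
```

```text
the job is handed in; nothing more can be done
the job is handed in; nothing more can be done
```

I've handed the job in, but the verdict wasn't shown: by the camera, the outlet is over the basket centre, the drip-stop lever is open at its stop, and the switch was pressed on last; I saw no sign of the mug moving, and the hand is clear.

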